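# Release the blue dryer ball from the dispenser

## Robot

A 7-joint arm with a two-finger parallel gripper is mounted at the origin on the work surface. World frame = base frame: x ahead of the robot, y to its left, z up, the work surface at z = 0. Lengths are in m, angles in rad, forces in N, time in s.
With the tool pointing down it reaches from about 0.35 to 0.9 m from the base axis. Payload 8.1 kg.
Tool frame: the origin (TCP) lies on the front face of the gripper's body, between the roots of the fingers; the fingertips stand 66 mm ahead of it and the grasp point (between the pads) lies 47 mm ahead of it (arm.finger_overhang is the distance from the TCP to the fingertips, in m); z points along the fingers, y is the line along which they close (so a half turn about z gives the same grasp; the last joint's range is limited). The gripper opens to 92 mm and grips with 3 to 60 N. Pads are 19 mm wide; open, the fingers measure 130 mm over their backs; the gripper's body (75 mm by 190 mm) begins 47 mm behind the grasp point.
Start: joints at [1.092, 0.434, 0.025, 1.573, -0.012, 1.134, -0.075], TCP at [0.229, -0.581, 0.292] pointing down, gripper open.
Joint ranges: [-2.62, 2.62], [-0.44, 2.09], [-1.27, 1.32], [0.08, 2.57], [-1.32, 4.46], [0.12, 2], [-2.74, 2.74]. Speed limits (rad/s): [2.22, 2.22, 3.01, 3.01, 3.14, 3.14, 3.14].

## Interface

Orientations are given as a rotation vector (axis times angle).
In Python, from cell import readout, cams, workorder, spotter, arm gives the robot as it stands.
- The arm moves only by the tool tcp_steps, called after "Emit:" as name([rows], argument=value, ...), one row to a line, values as JSON. Schema: {"type":"object","properties":{"deltas":{"type":"array","items":{"type":"object","properties":{"sx":{"type":"number"},"sy":{"type":"number"},"sz":{"type":"number"},"rz":{"type":"number"},"jaw":{"type":"number"}},"additionalProperties":false,"required":["jaw"]},"minItems":1,"maxItems":10},"grip_force":{"type":"number"},"only":{"type":"string"},"quiet":{"type":"boolean"},"lines":{"type":"string"}},"required":["deltas"],"additionalProperties":false}. deltas is a list of rows, 1 to 10 of them, each an object with the fields sx, sy, sz (the shift in shares of the most that a row can go, 1 being 50 mm), rz (a turn about the tool's z in units of 0.25 rad), jaw (the opening from 0.0 (shut) to 1.0 (fully open)); a field left out counts as zero (the opening has to be given); each row shifts and turns the commanded pose from where the row before left it, along the tool's axes as they then stand; what a row does not reach is not made up. A row lasts 1/10 s, in which the tool goes at most 0.05 m and 0.15 rad, less where a joint would pass 70% of its speed; a pose out of reach is approached as far as the arm can. The fingers move at their own pace and stop on an object; grip_force is the grip in N (left out, the last holds). Time passes only in rows, so rows that do not move let the fingers close. The tool returns the time, the measured TCP pose, the force, the opening and the grip force at its end. only (a regular expression) keeps the lines of the reply that match it, lines (a string "A,B") keeps lines A to B, and quiet returns only ok. Input that does not fit is refused with a message, and nothing moves.
- readout.observe(): the state, without advancing time (a new reading comes with each control period).
- cams.get_image(name): name is "scene" or "top" or "wrist"; returns a dict with "image" (384x512x3 uint8, blue, green, red), "fx", "fy", "cx", "cy" (pixels), "cam_to_world" (4x4, takes a point from camera to world coordinates); the wrist camera has in their place "mount" (4x4, takes a point from camera to tool coordinates, whose origin is the TCP and whose axes are the flange's). Camera axes: x right, y down, z forward; pixel columns grow to the right and rows downward; lengths in m; the calibration is good to about 2 mm. The wrist camera is an equidistant fisheye: a pixel r from the principal point sees the ray r / f radians off the axis. A picture is of the moment at which its call begins: read the wrist's pose just before it. There is no depth.
- workorder.sign_off(): hands the job in; it is judged then, once.
Trained networks look in a picture, given as the dict that the camera call returned (one of the last four; its "shot" number tells which), for a name from the list of things; names that differ only in an ending like _2 or _b are one class to them, and where a whole thing is asked for, a point or a joint stands for the part that bears it (a point fixed in the world has none). Each returns a list of dicts, best first, with "score" (0 to 1); they miss things now and then, are a little off and sometimes report something else, mostly with a low value. They report only what shows in the picture. A call takes as long as a camera call. They do not tell look-alikes from the thing itself.
- spotter.boxes_of(picture, name): "centre" ([x, y, z] in m, in the coordinates of the camera as it stood for that picture, good to about 4 mm: the middle of the surface that is visible of it).
The state is a dict: "clock": time; "joints": joint angles; "dq": joint speeds; "joint_efforts": joint torques, N m; "position": TCP position; "ee_rot": TCP orientation; "force": force on the tool from outside, world axes, zero at the start; "ft_torque": the same for the moment, N m; "width": opening from 0.0 (shut) to 1.0 (fully open); "gripper_force": force on a finger pad.
Only numpy, scipy, OpenCV 4.12 (cv2) and the standard library are available. Lean on these libraries where they do the work, as an engineer would, in place of code of your own. Each camera call takes 0.05 s, during which the arm holds its last target. There are 200 camera calls.

## Task

With the fingertips, press down the orange paddle of the lane in which the blue dryer ball waits, so that its gate lifts, and keep it down until the ball has rolled into the white catch tray; then let the paddle come back up so the gate is shut again. Leave the cream ball waiting behind its shut gate, do not touch either ball, and leave the detergent bottle, the jar and the cup as they stand.

Things in the scene. Friction and masses are not known exactly. Their poses are not given: they have to be found in the camera images.
- dispenser: fixed dryer-ball dispenser on a light wood board 360 x 360 x 12 mm. Origin on the worktop, midway between the two gates; x points down the slope (away from the robot at yaw 0), y to the left lane. Two lanes 73 mm wide, centre lines at y = +40 (left) and -40 mm (right), falling 8 degrees to +x from x = -120 to 50 mm, floor 50 mm above the worktop at x = 0. Posts at y = +-140 mm, 144 mm tall
- tray (a point): centre of the white catch tray below the lanes, on its floor, 25 mm above the worktop. The tray spans x = 55 to 203 mm of the dispenser, one compartment per lane, rim 75 to 80 mm above the worktop
- gate_left (a point): middle of the lower edge of the left gate, an aluminium plate 22 mm wide hung from the lever's inner end over the left lane; 76 mm above the worktop when shut, rises when the paddle is pressed
- gate_right (a point): middle of the lower edge of the right gate, an aluminium plate 22 mm wide hung from the lever's inner end over the right lane; 76 mm above the worktop when shut, rises when the paddle is pressed
- lever_left (a joint): rocking lever of the left lane (plus y side), angle in rad about an axis along dispenser x on the post, 130 mm above the worktop, 95 mm from the paddle's centre. 0 = at rest, paddle up, gate shut; grows as the paddle is pressed, hard stop at 0.55. The gate frees the ball between 0.35 and 0.43. A spring returns it when let go; pressing takes about 2 to 5 N at the paddle
- lever_right (a joint): rocking lever of the right lane (minus y side), angle in rad about an axis along dispenser x on the post, 130 mm above the worktop, 95 mm from the paddle's centre. 0 = at rest, paddle up, gate shut; grows as the paddle is pressed, hard stop at 0.55. The gate frees the ball between 0.35 and 0.43. A spring returns it when let go; pressing takes about 2 to 5 N at the paddle
- paddle_left (a point): flat orange press plate at the outer end of the left lever, 44 mm (along dispenser x) x 46 mm x 10 mm, at dispenser x = 0, y = +235 mm; the point is the centre of its upper face, 137 mm above the worktop at rest, and moves with the lever (down about 50 mm and inwards about 10 mm at full press). Nothing is above it or close beneath it
- paddle_right (a point): flat orange press plate at the outer end of the right lever, 44 mm (along dispenser x) x 46 mm x 10 mm, at dispenser x = 0, y = -235 mm; the point is the centre of its upper face, 137 mm above the worktop at rest, and moves with the lever (down about 50 mm and inwards about 10 mm at full press). Nothing is above it or close beneath it
- blue_ball_center (a point): centre of the blue felt dryer ball, 60 mm diameter, about 45 g, resting in the left or the right lane against that lane's gate (its sign of y in the dispenser's frame tells the lane: plus = left). Once its gate is open it rolls by itself into the tray in about 1 s, where its centre rests about 170 mm in x and about 52 mm above the worktop
- cream_ball_center (a point): centre of the cream felt dryer ball, 60 mm diameter, about 45 g, resting in the left or the right lane against that lane's gate (its sign of y in the dispenser's frame tells the lane: plus = left). The two balls are always in different lanes
- detergent: bystander: white detergent bottle with blue cap, 68 mm diameter, 155 mm tall, standing loose beside the dispenser; origin at the centre of its underside
- jar: bystander: glass jar with wooden lid, 72 mm diameter, 110 mm tall, standing loose; origin at the centre of its underside
- cup: bystander: green plastic measuring cup, 68 mm rim, 75 mm tall, standing loose; origin at the centre of its underside
Not all that is in view belongs to the job. Leave any yellow look-alike of the part that bears blue_ball_center alone. What is shaped like the part that bears cream_ball_center but pink is not meant.

How it is judged:
On the way, in this order (a step that is already met when the one before it is completed fails the run):
1. the fingertips press down the paddle of the blue ball's lane (lever past 0.25 rad with the tool at the paddle) (((y of blue_ball_center in the frame of dispenser above 0 m and value of joint lever_left above 0.25 rad and distance between the grasp point and paddle_left below 0.08 m) or (y of blue_ball_center in the frame of dispenser below 0 m and value of joint lever_right above 0.25 rad and distance between the grasp point and paddle_right below 0.08 m))), for 0.1 s.
2. the blue ball lies in the catch tray while its paddle is still held down (lever past 0.25 rad) (x of blue_ball_center in the frame of dispenser between 0.09 and 0.2 m and y of blue_ball_center in the frame of dispenser between -0.08 and 0.08 m and height (world z) of blue_ball_center between 0.03 and 0.075 m and ((y of blue_ball_center in the frame of dispenser above 0 m and value of joint lever_left above 0.25 rad) or (y of blue_ball_center in the frame of dispenser below 0 m and value of joint lever_right above 0.25 rad))), for 0.1 s.
At the end, for the whole second after the job is handed in: the blue ball lies at rest in the white tray (centre 90 to 200 mm beyond the gate line, under 75 mm high), both levers are back at rest (under 0.06 rad, gates shut), the cream ball still waits behind its gate, and the bottle, jar and cup stand upright within 20 mm of where they were (x of blue_ball_center in the frame of dispenser between 0.09 and 0.2 m and y of blue_ball_center in the frame of dispenser between -0.08 and 0.08 m and height (world z) of blue_ball_center between 0.03 and 0.075 m and linear speed of blue_ball below 0.05 m/s and value of joint each of lever_left, lever_right below 0.06 rad and x of cream_ball_center in the frame of dispenser between -0.1 and -0.015 m and distance of each of detergent, jar, cup from where it was at the start of the episode below 0.02 m and angle between each of detergent, jar, cup's own z axis and vertical below 0.15 rad); the robot touches nothing.
It fails at once if the cream ball's lever is pressed (past 0.12 rad) ((y of cream_ball_center in the frame of dispenser above 0 m and value of joint lever_left above 0.12 rad) or (y of cream_ball_center in the frame of dispenser below 0 m and value of joint lever_right above 0.12 rad)).
It fails at once if the robot touches a ball (contact force between any of the fingers, the arm and blue_ball above 0.3 N or contact force between any of the fingers, the arm and cream_ball above 0.3 N).
It fails at once if a ball is lifted out of the dispenser (height (world z) of any of blue_ball_center, cream_ball_center above 0.13 m).
It fails at once if the bottle, jar or cup is shifted by more than 20 mm or tipped (distance of any of detergent, jar, cup from where it was at the start of the episode above 0.02 m or angle between any of detergent, jar, cup's own z axis and vertical above 0.3 rad).
It also fails if it takes over 32 s, if anything falls off the work surface, if the arm or the gripper's body presses on something with over 40 N, if the wrist force passes 120 N, or if a joint passes its speed limit or range.

## Working session

There is one attempt and no reset: what is moved stays moved. The work goes in short steps, Python scripts to look and compute and a tool call to move; the robot and the scene stay as the last step left them, time stands still between calls to the robot, and variables do not carry over. Pictures are saved under pics/ and viewed, at most 10 in all, crops included, and the job is handed in when it is done.

```bash
mkdir -p pics; cat > h.py <<'E'
from cell import readout, cams, workorder, spotter, arm
import numpy as np, cv2
from scipy.spatial.transform import Rotation as R
def find(p,names,n=3):
    T=np.array(p["cam_to_world"])
    for k in names:
        for d in spotter.boxes_of(p,k)[:n]:
            c=np.array(d["centre"]); print(k,round(d["score"],2),(T[:3,:3]@c+T[:3,3]).round(3),(p["fx"]*c[0]/c[2]+p["cx"]).round(),(p["fy"]*c[1]/c[2]+p["cy"]).round())
E
python3 - <<'E'
from h import *
ps={}
for n in("scene","top"):
    p=cams.get_image(n); cv2.imwrite(f"pics/{n}0.png",p["image"]); print(n)
    find(p,["dispenser","paddle_left","blue_ball_center","cream_ball_center","detergent","jar","cup","gate_left"],3)
s=readout.observe(); print(s)
E
```

```text
scene
dispenser 0.93 [ 0.547 -0.063  0.029] 242.0 209.0
dispenser 0.17 [ 0.486 -0.202  0.135] 191.0 171.0
paddle_left 0.7 [0.509 0.086 0.134] 295.0 177.0
blue_ball_center 0.69 [ 0.47  -0.025  0.109] 255.0 171.0
blue_ball_center 0.59 [0.461 0.233 0.055] 340.0 178.0
cream_ball_center 0.77 [ 0.428 -0.372  0.052] 141.0 173.0
cream_ball_center 0.45 [ 0.463 -0.087  0.107] 233.0 170.0
cream_ball_center 0.29 [ 0.485 -0.207  0.137] 190.0 170.0
detergent 0.78 [ 0.64  -0.306  0.098] 149.0 227.0
jar 0.74 [ 0.355 -0.282  0.087] 171.0 147.0
cup 0.82 [0.642 0.176 0.048] 329.0 234.0
top
dispenser 0.66 [ 0.525 -0.065  0.025] 267.0 193.0
paddle_left 0.91 [0.509 0.096 0.137] 197.0 193.0
blue_ball_center 0.96 [ 0.47  -0.015  0.104] 247.0 212.0
blue_ball_center 0.94 [0.448 0.237 0.048] 142.0 222.0
blue_ball_center 0.28 [ 0.482 -0.22   0.135] 339.0 207.0
cream_ball_center 0.83 [ 0.461 -0.09   0.11 ] 280.0 216.0
cream_ball_center 0.78 [ 0.415 -0.371  0.053] 396.0 239.0
detergent 0.89 [ 0.612 -0.307  0.103] 372.0 153.0
detergent 0.58 [0.507 0.098 0.134] 196.0 193.0
jar 0.92 [ 0.338 -0.278  0.11 ] 364.0 272.0
cup 0.65 [0.662 0.18  0.041] 169.0 136.0
gate_left 0.63 [0.51  0.101 0.137] 194.0 192.0
{'clock': 0.9, 'joints': array([ 1.09239402,  0.43447744,  0.02500381,  1.57319174, -0.01160445,
        1.13399597, -0.07508668]), 'dq': array([ 1.04829737e-03, -9.72535441e-04, -4.83497302e-04,  1.85192080e-04,
       -9.24993986e-05, -3.63160276e-04, -3.19860854e-03]), 'joint_efforts': array([ 1.94461627e-04, -6.67665768e+01,  9.83968601e-01, -3.14811230e+01,
       -6.07208535e-02,  3.27958027e-02, -2.26443504e-06]), 'position': array([ 0.22936774, -0.5814076 ,  0.29225911]), 'ee_rot': array([3.08624707e+00, 5.86709269e-01, 1.61952526e-05]), 'force': array([ 0.00635366, -0.47739467, -0.54307508]), 'ft_torque': array([0.02850806, 0.0637325 , 0.01849256]), 'gripper_force': 0.0, 'width': 1.0016060559449236}
```

```bash
python3 -c "
import cv2,numpy as np
a=cv2.imread('pics/scene0.png');b=cv2.imread('pics/top0.png')
cv2.imwrite('pics/top1.png',cv2.resize(b[90:320,100:440],None,fx=2.2,fy=2.2));cv2.imwrite('pics/scene1.png',cv2.resize(a[100:300,80:400],None,fx=2.4,fy=2.4))"
```

```text
(no output)
```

View pics/top1.png

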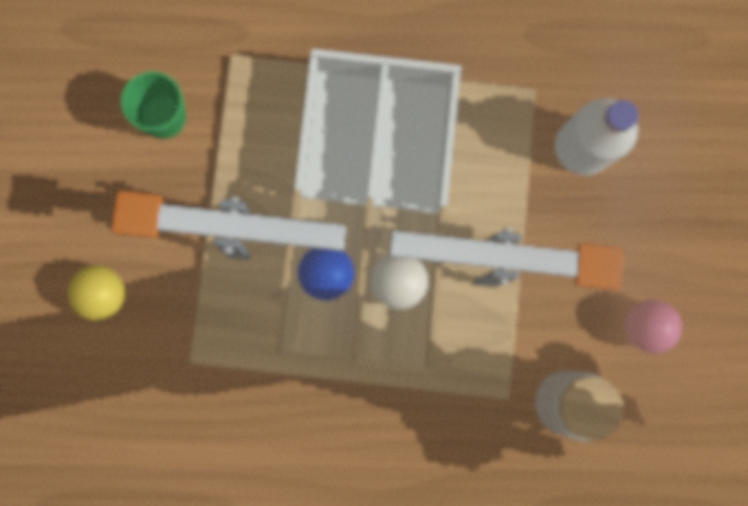

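View pics/scene1.png

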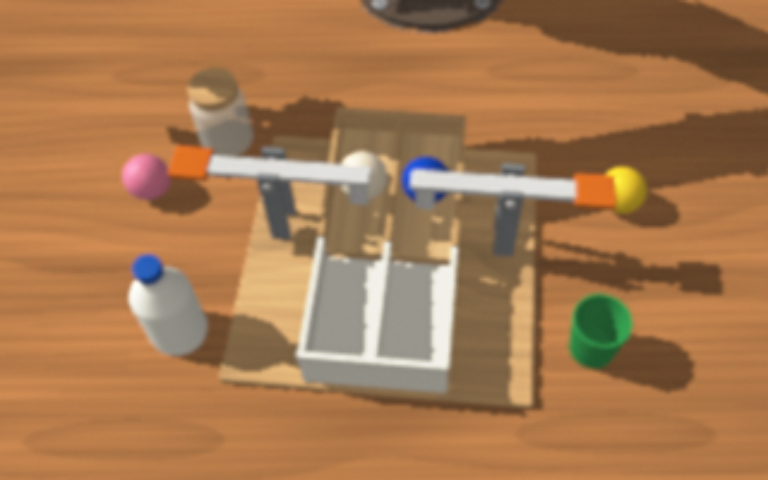

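The top view (crop scale 2.2) shows blue in the left lane at (326,272) and cream in the right lane at (400,282). The left paddle is at (137,214) and the right at (600,266). A yellow ball lies near the left paddle at (97,292), and the cup is at (155,105). I'll triangulate the paddles from their orange colour.

```bash
python3 - <<'E'
from h import *
P={};C={}
for n in("scene","top"):
    p=cams.get_image(n); hsv=cv2.cvtColor(p["image"],cv2.COLOR_BGR2HSV)
    m=cv2.inRange(hsv,(5,190,150),(14,255,255)); k,l,st,ce=cv2.connectedComponentsWithStats(m)
    o=sorted([(st[i,4],*ce[i].round(1),*st[i,:4]) for i in range(1,k) if st[i,4]>60],reverse=True)[:4]; print(n,o)
    o=sorted(o[:2],key=lambda a:a[1]); 
    if n=="scene": o=o[::-1]
    T=np.array(p["cam_to_world"]); K=np.array([[p["fx"],0,p["cx"]],[0,p["fy"],p["cy"]],[0,0,1]])
    P[n]=K@np.linalg.inv(T)[:3]; C[n]=[a[1:3] for a in o]
for i in(0,1):
    X=cv2.triangulatePoints(P["scene"],P["top"],np.array(C["scene"][i],float),np.array(C["top"][i],float)).ravel(); print("LR"[i],(X[:3]/X[3]).round(4))
s=readout.observe(); M=R.from_rotvec(s["ee_rot"]).as_matrix(); print(M.round(3)); 
E
```

```text
scene [(np.int32(200), np.float64(327.5), np.float64(179.0), np.int32(319), np.int32(172), np.int32(17), np.int32(15)), (np.int32(182), np.float64(158.5), np.float64(167.3), np.int32(151), np.int32(161), np.int32(17), np.int32(14))]
top []Traceback (most recent call last):
  File "<stdin>", line 12, in <module>
IndexError: list index out of range
```

```bash
python3 - <<'E'
from h import *
P={};C={}
for n in("scene","top"):
    p=cams.get_image(n); hsv=cv2.cvtColor(p["image"],cv2.COLOR_BGR2HSV)
    if n=="top": print(hsv[187,162],hsv[211,373])
    m=cv2.inRange(hsv,(5,190,130),(15,255,255)); k,l,st,ce=cv2.connectedComponentsWithStats(m)
    o=sorted([(int(st[i,4]),*ce[i].round(1).tolist(),*st[i,:4].tolist()) for i in range(1,k) if st[i,4]>30],reverse=True)[:4]; print(n,o)
    if n=="top" and len(o)<2: o=[(0,162.3,187.3),(0,372.7,210.9)]
    o=sorted(o[:2],key=lambda a:a[1]); 
    if n=="scene": o=o[::-1]
    T=np.array(p["cam_to_world"]); K=np.array([[p["fx"],0,p["cx"]],[0,p["fy"],p["cy"]],[0,0,1]])
    P[n]=K@np.linalg.inv(T)[:3]; C[n]=[a[1:3] for a in o]
for i in(0,1):
    X=cv2.triangulatePoints(P["scene"],P["top"],np.array(C["scene"][i],float),np.array(C["top"][i],float)).ravel(); print("LR"[i],(X[:3]/X[3]).round(4))
s=readout.observe(); M=R.from_rotvec(s["ee_rot"]).as_matrix(); print(M.round(3)); 
E
```

```text
scene [(211, 327.6, 179.2, 319, 172, 17, 15), (188, 158.5, 167.5, 151, 161, 17, 14)]
[ 13 168 185] [ 13 156 182]
top []
L [0.5199 0.1733 0.1353]
R [ 0.4728 -0.2945  0.1364]
[[ 0.93   0.367  0.   ]
 [ 0.367 -0.93  -0.   ]
 [ 0.     0.    -1.   ]]
```

The rows are not in the units I measure in: shifts go in shares of 50 mm and turns go in units of 0.25 rad. I convert before sending: -0.03 m is -0.6, 0.027 m is 0.54.

Emit:
tcp_steps([
  {"sx":0.4,"sy":-0.4,"jaw":0},
  {"sx":0.54,"sy":-0.6,"jaw":0},
  {"sx":0.54,"sy":-0.6,"jaw":0},
  {"sx":0.54,"sy":-0.6,"jaw":0},
  {"sx":0.54,"sy":-0.6,"jaw":0},
  {"sx":0.54,"sy":-0.6,"jaw":0},
  {"sx":0.54,"sy":-0.6,"jaw":0},
  {"sx":0.54,"sy":-0.6,"jaw":0},
  {"sx":0.54,"sy":-0.6,"jaw":0},
  {"sx":0.54,"sy":-0.6,"jaw":0},
], grip_force=20)

```text
clock: 2.1
position: [0.3679, -0.2136, 0.2925]
ee_rot: [3.086, 0.586, 0.001]
force: [1.3, -0.1, 0.1]
width: 0.178
gripper_force: 0.0
```

Emit:
tcp_steps([
  {"sx":0.54,"sy":-0.6,"jaw":0},
  {"sx":0.54,"sy":-0.6,"jaw":0},
  {"sx":0.54,"sy":-0.6,"jaw":0},
  {"sx":0.54,"sy":-0.6,"jaw":0},
  {"sx":0.54,"sy":-0.6,"jaw":0},
  {"sx":0.54,"sy":-0.6,"jaw":0},
  {"sx":0.54,"sy":-0.6,"jaw":0},
  {"sx":0.54,"sy":-0.6,"jaw":0},
  {"sx":0.54,"sy":-0.6,"jaw":0},
  {"sx":0.4,"sy":-0.4,"jaw":0},
])

```text
clock: 3.1
position: [0.5062, 0.1541, 0.2924]
ee_rot: [-3.085, -0.589, -0.001]
force: [0.6, -1.0, 0.1]
width: 0.005
gripper_force: 0.0
```

Emit:
tcp_steps([
  {"rz":-0.56,"jaw":0},
  {"rz":-0.56,"jaw":0},
  {"rz":-0.56,"jaw":0},
  {"rz":-0.56,"jaw":0},
  {"rz":-0.56,"jaw":0},
  {"rz":-0.56,"jaw":0},
  {"rz":-0.56,"jaw":0},
  {"rz":-0.46,"jaw":0},
  {"jaw":0},
  {"jaw":0},
])

```text
clock: 4.1
position: [0.5059, 0.151, 0.2922]
ee_rot: [-2.334, -2.103, -0.0]
force: [-0.2, -0.2, -0.7]
width: 0.005
gripper_force: 0.0
```

```bash
python3 - <<'E'
from h import *
s=readout.observe(); M=R.from_rotvec(s["ee_rot"]).as_matrix(); print(M.round(3),s["position"],s["joints"].round(2),s["width"])
print("tool delta",M.T@(np.array([.520,.173,s["position"][2]])-s["position"]))
E
```

```text
[[ 0.104  0.995  0.   ]
 [ 0.995 -0.104  0.   ]
 [ 0.    -0.    -1.   ]] [0.50592032 0.15100039 0.29222019] [ 0.13  0.36 -0.69  1.77  0.25  1.1  -0.74] 0.004718249896579379
tool delta [2.33406219e-02 1.17232831e-02 8.76030331e-07]
```

Emit:
tcp_steps([
  {"sx":0.24,"sy":0.12,"jaw":0},
  {"sx":0.23,"sy":0.11,"jaw":0},
  {"sz":0.4,"jaw":0},
  {"sz":0.4,"jaw":0},
  {"sz":0.4,"jaw":0},
  {"sz":0.32,"jaw":0},
  {"jaw":0},
  {"jaw":0},
])

```text
clock: 4.9
position: [0.5199, 0.1745, 0.2164]
ee_rot: [-2.329, -2.108, -0.0]
force: [-0.3, -0.1, 0.2]
width: 0.007
gripper_force: 0.0
```

```bash
python3 - <<'E'
from h import *
p=cams.get_image("scene"); cv2.imwrite("pics/s2.png",cv2.resize(p["image"][90:260,180:400],None,fx=3,fy=3))
E
```

```text
(no output)
```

View pics/s2.png

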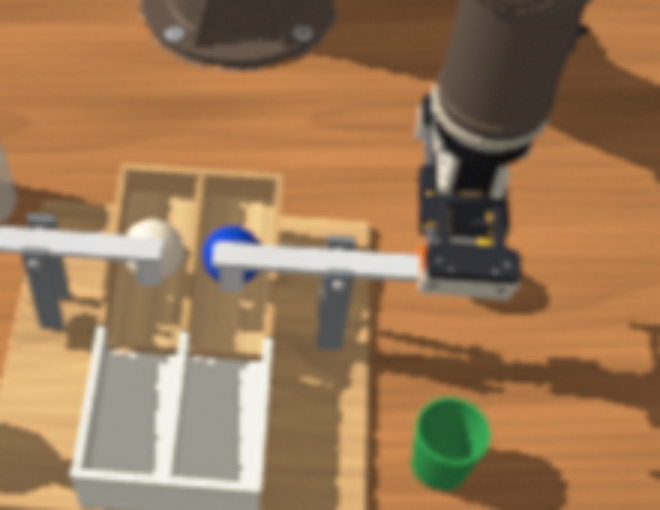

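The gripper is over the left paddle at (470,270), clear of the lever, post and cup. Next I press.

Scaled: 0.01 m is 0.2.

Emit:
tcp_steps([
  {"sz":0.2,"jaw":0},
  {"sz":0.2,"jaw":0},
  {"sz":0.2,"jaw":0},
  {"sz":0.2,"jaw":0},
  {"sz":0.2,"jaw":0},
  {"sz":0.2,"jaw":0},
  {"jaw":0},
  {"jaw":0},
  {"jaw":0},
  {"jaw":0},
])

```text
clock: 5.95
position: [0.5196, 0.174, 0.1566]
ee_rot: [-2.329, -2.108, -0.001]
force: [-0.3, 2.6, 0.9]
width: 0.002
gripper_force: 1.9
```

Emit:
tcp_steps([
  {"jaw":0},
  {"jaw":0},
  {"jaw":0},
  {"jaw":0},
  {"jaw":0},
  {"jaw":0},
  {"jaw":0},
  {"jaw":0},
  {"jaw":0},
  {"jaw":0},
])

```text
clock: 6.95
position: [0.5196, 0.1734, 0.1562]
ee_rot: [-2.33, -2.108, -0.0]
force: [-0.0, 4.4, 2.3]
width: 0.001
gripper_force: 2.0
```

```bash
python3 - <<'E'
from h import *
for n in("scene","top"):
    p=cams.get_image(n); find(p,["blue_ball_center","cream_ball_center"],2)
    if n=="scene": cv2.imwrite("pics/s3.png",cv2.resize(p["image"][90:260,180:400],None,fx=3,fy=3))
E
```

```text
blue_ball_center 0.6 [0.464 0.248 0.048] 345.0 180.0
cream_ball_center 0.56 [ 0.462 -0.086  0.106] 233.0 170.0
cream_ball_center 0.52 [ 0.427 -0.374  0.049] 141.0 173.0
blue_ball_center 0.81 [ 0.669 -0.039  0.072] 258.0 131.0
cream_ball_center 0.93 [ 0.462 -0.092  0.107] 280.0 216.0
cream_ball_center 0.86 [ 0.417 -0.372  0.053] 396.0 238.0
```

View pics/s3.png

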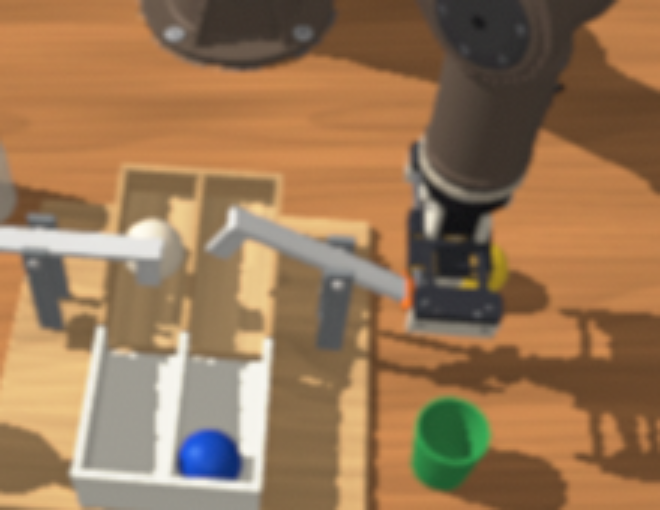

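The blue ball is in the tray at (208,460) with the lever still down, and cream is still waiting at (152,250). I'll hold briefly, then release by lifting.

Scaled: -0.03 m is -0.6, -0.02 m is -0.4.

Emit:
tcp_steps([
  {"jaw":0},
  {"jaw":0},
  {"jaw":0},
  {"sz":-0.2,"jaw":0},
  {"sz":-0.2,"jaw":0},
  {"sz":-0.2,"jaw":0},
  {"sz":-0.2,"jaw":0},
  {"sz":-0.2,"jaw":0},
  {"sz":-0.4,"jaw":0},
  {"sz":-0.6,"jaw":0},
])

```text
clock: 8.25
position: [0.5187, 0.1719, 0.2559]
ee_rot: [-2.33, -2.106, 0.006]
force: [1.1, -0.1, 0.5]
width: 0.007
gripper_force: 0.0
```

Emit:
tcp_steps([
  {"sz":-0.6,"jaw":0},
  {"sz":-0.6,"jaw":0},
  {"jaw":0},
  {"jaw":0},
  {"jaw":0},
  {"jaw":0},
  {"jaw":0},
  {"jaw":0},
  {"jaw":0},
  {"jaw":0},
])

```text
clock: 9.25
position: [0.5196, 0.1734, 0.3161]
ee_rot: [-2.33, -2.108, 0.0]
force: [-0.3, 0.1, -0.4]
width: 0.006
gripper_force: 0.0
```

```bash
python3 - <<'E'
from h import *
p=cams.get_image("scene"); cv2.imwrite("pics/s4.png",cv2.resize(p["image"][90:310,130:400],None,fx=2.5,fy=2.5))
E
```

```text
(no output)
```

View pics/s4.png

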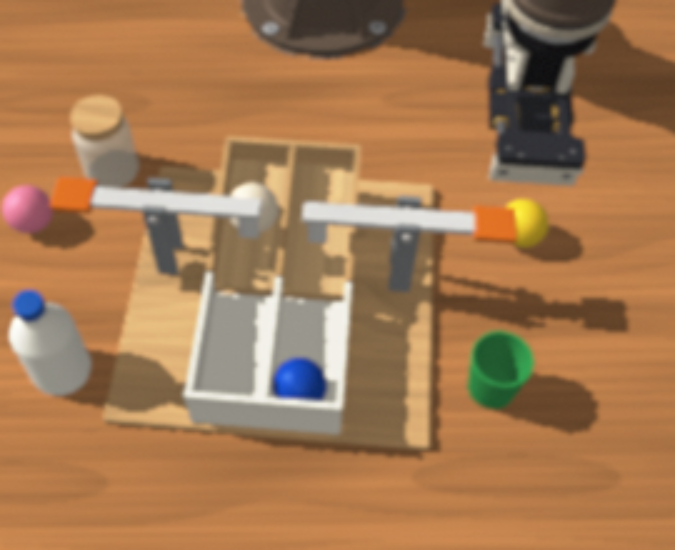

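The blue ball lies in the tray at (300,382), and the left paddle is back up at (495,223). Cream is still behind its gate at (250,210), and the bottle, jar and cup are upright in place.

```bash
python3 -c "
from h import *
print(workorder.sign_off())"
```

```text
the job is handed in; nothing more can be done
None
```

The blue ball is in the tray, the left paddle is back up with its gate shut, cream still waits behind its gate, the bottle, jar and cup look unmoved, and the job is handed in (no verdict was returned).

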